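# Clamp a bearing block in the cam-lever vise

### The arm

A 6-joint arm with a two-finger parallel gripper is mounted at the origin on the work surface. World frame = base frame: x ahead of the robot, y to its left, z up, the work surface at z = 0. Lengths are in mm, angles in rad, forces in N, time in s.
With the tool pointing down it reaches from about 275 to 1000 mm from the base axis. Payload 8.4 kg.
Tool frame: the origin (TCP) lies at the very end of the fingers, on their centre line; the grasp point (between the pads) lies 19 mm behind it (r.tcp_to_grasp is the distance from the TCP to the grasp point, in mm); z points along the fingers, y is the line along which they close (so a half turn about z gives the same grasp; the last joint's range is limited). The gripper opens to 85 mm and grips with 20 to 120 N. Pads are 22 mm wide; open, the fingers measure 114 mm over their backs; the gripper's body (76 mm by 85 mm) begins 54 mm behind the grasp point. The pads swing forward as they close: fully open they stand 13 mm farther back than shut.
Start: joints at [1.3, 0.353, 1.633, -0, 1.155, -0.002], TCP at [165.983, 602.559, 231.281] pointing down, gripper open.
Joint ranges: [-2.63, 2.63], [-0.92, 2.1], [0.06, 2.66], [-1.3, 4.44], [0, 2.69], [-3.02, 3.02]. Speed limits (rad/s): [2.22, 2.22, 2.79, 3.14, 3.14, 3.14].

### API

Orientations are given as [roll, pitch, yaw] about the fixed x, y, z axes, in that order (R = Rz(yaw) Ry(pitch) Rx(roll)).
In Python, from rig import r gives the robot as it stands. The module is installed in compiled form; this text tells all that it offers.
- The arm moves only by the tool play_rows, never from a script. Its argument "rows" is a list of rows, each an object with "dp": the shift along the tool's x, y, z in units of 40 mm (1.0 is 40 mm), a list of three; "turn": the turn, a rotation vector about the tool's x, y, z in units of 6 degrees (1.0 is 6 degrees), a list of three; "fingers": the closure, from 0 (fully open) to 1 (shut). In form: [{"dp": [tx, ty, tz], "turn": [wx, wy, wz], "fingers": fingers}, ...]. A call has 1 to 5 rows; each row shifts and turns the commanded pose from where the row before left it, along the tool's axes as they then stand; what a row does not reach is not made up. A row lasts 1/12 s, in which the tool goes at most 41.7 mm and 7.16 degrees, less where a joint would pass 70% of its speed; a pose out of reach is approached as far as the arm can. A call is refused whole if a number of a shift passes 1 or a number of a turn 1, either way. A call with a gripper value outside its range is refused whole. The fingers move at their own pace and stop on an object; "force" is the grip in N (left out, the last holds). Time passes only in rows, so rows that do not move let the fingers close. It gives the time, the measured TCP pose, the force, the opening and the grip force at its end, in the units of the state.
- r.sense(): the state, without advancing time (a new reading comes with each control period).
- r.grab_frame(name): name is "scene" or "top" or "wrist"; returns a dict with "pixels" (400x640x3 uint8, red, green, blue), "fx", "fy", "cx", "cy" (pixels), "pose" (4x4, takes a point from camera to world coordinates). Camera axes: x right, y down, z forward; pixel columns grow to the right and rows downward; lengths in mm; the calibration is good to about 2 mm. A picture is of the moment at which its call begins. There is no depth.
- r.sign_off(): hands the job in; it is judged then, once.
The state is a dict: "clock": time; "qpos": joint angles; "qvel": joint speeds; "joint_efforts": joint torques, N m; "eef_pos": TCP position; "tcp_rot": TCP orientation; "contact_force": force on the tool from outside, world axes, zero at the start; "wrist_torque": the same for the moment, N m; "opening": opening from 0.0 (shut) to 1.0 (fully open); "grasp_force": force on a finger pad.
Only numpy, scipy, OpenCV 4.12 (cv2) and the standard library are available. Lean on these libraries where they do the work, as an engineer would, in place of code of your own. Each camera call takes 0.05 s, during which the arm holds its last target. There are 200 camera calls.

### The job

The bearing block lies loose in the blue bench vise, whose sliding jaw is locked. Flip the red-knobbed cam lever over to free the jaw, slide the jaw up until it holds the block square against the stop with its sprung pad pushed in about half way, then flip the lever fully back to lock it, and let go. Leave the other things on the bench where they are.

Things in the scene. Friction and masses are not known exactly. Their poses are not given: they have to be found in the camera images.
- vise: blue bench vise, bolted down; origin on the bench top. Own y is the slide direction: the stop is at +y, the sliding jaw on the -y side closes towards +y; own z is up. Its flat bed is 110 mm wide (x), runs from y = -130 to +170 mm, top 30 mm above the bench; four bolt ears, 12 mm tall, reach out to x = +-83 mm.
- end_block: upright blue block at the +y end of the vise (x +-50 mm, 34 mm thick in y, up to 85 mm above the bench); origin under its centre, on the bed. On brass screws it carries the steel stop plate, 90 mm wide, 40 mm tall. The plate's face, looking to -y, stands 33 to 48 mm on the -y side of this origin: set differently each time and not reported, so feel for it. It does not give.
- jaw_post (a point): centre of the top of the orange grip post on the sliding jaw, 125 mm above the bench. The post is 26 mm (vise x) by 24 mm (vise y) and 45 mm tall. Freed, the jaw slides along vise y with a drag of about 10 N and stays where it is left; it can travel 95 mm. Locked, it does not give under 20 N.
- jaw: the sliding jaw, blue, 90 mm (vise x) by 50 mm (vise y), top 80 mm up; origin at bench height straight below the post; same axes as the vise. The lever rides on it and swings in the plane 52 mm to the -y side, between two dark cheeks 72 mm high. On its +y face is a sprung black rubber pad, 75 mm wide and 36 mm tall, on two red stems: face 42 mm from the post's centre when out.
- pad_home (a point): point fixed to the jaw, 51 mm above the bench: where the middle of the pad's front face stands when the pad is fully out (how far it is pushed in is not reported). The pad can be pushed in 10 mm towards the jaw; spring 1 N per mm, no preload. So pushing the freed jaw takes about 10 N, 1 to 3 N more while the pad slides the block along the bed, and about 15 N once the block is against the stop and the pad half way in.
- lever (a joint): angle of the cam lever, rad: 0 = locked, leaning 50 degrees from upright towards vise -x (the robot's side); it swings over the top about an axle along vise y to 1.75 = free, leaning 50 degrees to vise +x. The cam bites below about 0.3 rad. It is stiff: some 3 to 6 N along its arc at the knob; it stays where it is left.
- lever_knob (a point): centre of the red knob at the end of the lever (a round bar 12 mm thick): a short drum, 30 mm across and 26 mm long, its axis along vise y. It is 95 mm from the axle, which is 46 mm above the bench, so the knob's centre is 107 mm above the bench at either end of the swing and 141 mm at the top.
- block: aluminium bearing block with a dark bore, 90 mm (its x) by 60 mm (its y) by 35 mm tall, about 0.4 kg, lying loose and a little askew on the vise bed between pad and stop; origin at the centre of its underside
- spare_block: a second, identical aluminium bearing block lying on the bench, not in the vise; bystander, leave it alone; origin under its centre
- spray_can: aerosol can with a yellow label, 66 mm across and 190 mm tall, standing; bystander; origin under its centre
- squeeze_bottle: white bottle with a red cap, 64 mm across and 170 mm tall, standing; bystander; origin under its centre
- tape_roll: yellow roll, 100 mm across and 25 mm tall, lying flat; bystander; origin under its centre
- screwdriver: red-handled screwdriver, 200 mm long, lying; bystander
- hammer: hammer, 280 mm long, lying; bystander
- bar_clamp: steel bar clamp with a red handle, 300 mm long, lying beyond the vise; bystander
- grinder: dark blue hand-held power tool, 250 mm long, lying at the left; bystander
There are look-alikes about, which are no part of the job. Leave any purple or yellow look-alike of the block alone.

How it is judged (in metres and radians):
On the way, in this order (a step that is already met when the one before it is completed fails the run):
1. the lever is flipped over to free the jaw (value of joint lever above 1.3 rad), for 0.1 s.
2. with the lever still free, the jaw presses the block against the stop, its pad pushed in about half way (value of joint lever above 1 rad and contact force between block and jaw between 2.5 and 8 N and contact force between block and end_block above 1 N), for 0.3 s.
At the end, for the whole second after the job is handed in: The lever is back in its locked place (within 0.2 rad), the block lies flat on the vise bed, square to the vise within 4 degrees, within 25 mm of the vise's middle line and at rest, pressed against the stop by the jaw's pad with 2.5 to 8 N, which is the pad pushed in by 2.5 to 8 mm of its 10 (value of joint lever below 0.2 rad and contact force between block and jaw between 2.5 and 8 N and contact force between block and end_block above 1 N and z of block in the frame of vise between 0.026 and 0.034 m and angle between block's own z axis and vertical below 0.06 rad and angle between the y axis of block and the y axis of vise, either way round below 0.07 rad and x of block in the frame of vise between -0.025 and 0.025 m and linear speed of block below 0.02 m/s); the robot touches nothing.
It fails at once if one of the other things on the bench is shoved more than 30 mm (distance of any of spare_block, spray_can, squeeze_bottle, tape_roll, screwdriver, hammer, bar_clamp, grinder from where it was at the start of the episode above 0.03 m).
It fails at once if the can or the bottle is tipped over (angle between any of spray_can, squeeze_bottle's own z axis and vertical above 0.5 rad).
It also fails if it takes over 69 s, if anything falls off the work surface, if the arm or the gripper's body presses on something with over 40 N, if the wrist force passes 120 N, or if a joint passes its speed limit or range.

## Working session

There is one attempt and no reset: what is moved stays moved. The work goes in short steps, Python scripts to look and compute and a tool call to move; the robot and the scene stay as the last step left them, time stands still between calls to the robot, and variables do not carry over. Pictures are saved under pics/ and viewed, at most 10 in all, crops included, and the job is handed in when it is done.

Besides the shell and the picture viewer there is one more tool, called after "Emit:" in YAML: its name, and indented under it one key for each argument. play_rows: Moves the arm, as the interface text tells. Its arguments: {"type":"object","properties":{"rows":{"type":"array"},"force":{"type":"number"}},"required":["rows"]}

```bash
mkdir -p pics; cat > h.py <<'E'
from rig import r
import numpy as np, cv2
def snap(n,f,crop=None,s=1):
    d=r.grab_frame(n); im=d["pixels"][:,:,::-1]
    cv2.imwrite('pics/full_'+f,im)
    if crop: x0,y0,x1,y1=crop; im=im[y0:y1,x0:x1]
    if s!=1: im=cv2.resize(im,None,fx=s,fy=s,interpolation=cv2.INTER_CUBIC)
    cv2.imwrite('pics/'+f,im); np.save('pics/'+n+'.npy',np.array([d["fx"],d["fy"],d["cx"],d["cy"],*np.array(d["pose"]).ravel()]))
    return d
def load(n):
    a=np.load('pics/'+n+'.npy'); return a[:4],a[4:].reshape(4,4)
def ray(n,u,v,z):
    (fx,fy,cx,cy),T=load(n)
    d=T[:3,:3]@np.array([(u-cx)/fx,(v-cy)/fy,1]); o=T[:3,3]
    return o+d*(z-o[2])/d[2]
def proj(n,p):
    (fx,fy,cx,cy),T=load(n)
    q=T[:3,:3].T@(np.array(p)-T[:3,3]); return np.array([fx*q[0]/q[2]+cx,fy*q[1]/q[2]+cy])
E
python3 - <<'E'
from h import *
snap("top","top.png"); snap("scene","scene.png")
for n in("top","scene"): print(load(n))
print(r.sense())
E
```

```text
(array([516.31792834, 516.31792834, 321.91636069, 197.21960583]), array([[-4.73543791e-03, -9.92085285e-01,  1.25476546e-01,
         3.49173691e+02],
       [-9.99987769e-01,  4.51888155e-03, -2.01044825e-03,
         9.79042829e+01],
       [ 1.42752248e-03, -1.25484531e-01, -9.92094549e-01,
         1.71600420e+03],
       [ 0.00000000e+00,  0.00000000e+00,  0.00000000e+00,
         1.00000000e+00]]))
(array([518.51405224, 518.51405224, 314.42245131, 195.14355221]), array([[ 2.88385472e-01,  6.27292585e-01, -7.23420923e-01,
         1.75477373e+03],
       [ 9.57493987e-01, -1.83991858e-01,  2.22153690e-01,
        -2.80704171e+02],
       [ 6.25180239e-03, -7.56737080e-01, -6.53689457e-01,
         1.21561623e+03],
       [ 0.00000000e+00,  0.00000000e+00,  0.00000000e+00,
         1.00000000e+00]]))
{'clock': 0.1, 'qpos': array([ 1.29958405e+00,  3.53591735e-01,  1.63406602e+00, -3.21021766e-05,
        1.15519300e+00, -2.38400816e-03]), 'qvel': array([ 0.00020671, -0.00116712, -0.00338549,  0.00097449,  0.00037737,
       -0.00068762]), 'joint_efforts': array([ 3.49254206e-04, -6.06361485e+01, -3.42822075e+01,  1.22330466e-04,
        3.97086595e-03, -7.01903645e-06]), 'eef_pos': array([165.88620809, 602.1378006 , 230.62605267]), 'tcp_rot': array([-3.14033449e+00,  2.63536793e-05,  2.87277738e+00]), 'contact_force': array([-0.17328764, -1.13105975, -1.08158752]), 'wrist_torque': array([-0.01951449, -0.02717019,  0.00557369]), 'grasp_force': 0.0, 'opening': 1.0003731007849732}
```

View pics/top.png

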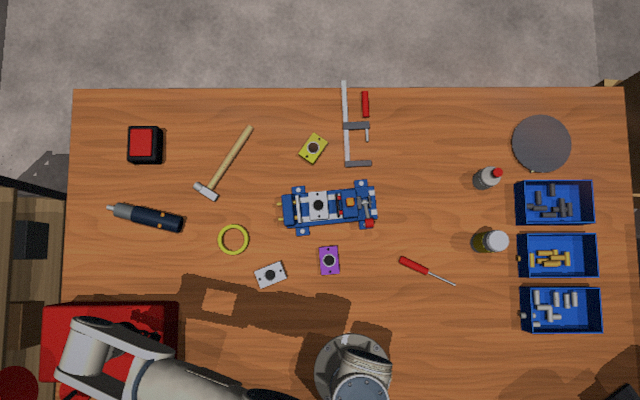

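View pics/scene.png

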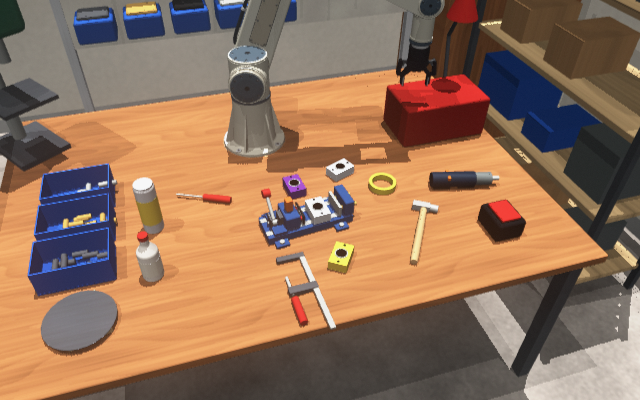

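The top view shows the vise around (280–377, 180–235), with the stop at the left (world +y) and the lever knob at (370, 223) on the robot's side. Next I'll enlarge it.

```bash
python3 - <<'E'
import cv2
a=cv2.imread('pics/full_top.png')[170:245,270:390]; b=cv2.imread('pics/full_scene.png')[175:250,250:370]
o=cv2.vconcat([cv2.resize(i,None,fx=6,fy=6,interpolation=cv2.INTER_CUBIC)[:, :720] for i in(a,)])
cv2.imwrite('pics/ct.png',o); cv2.imwrite('pics/cs.png',cv2.resize(b,None,fx=6,fy=6,interpolation=cv2.INTER_CUBIC))
E
```

```text
(no output)
```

View pics/ct.png

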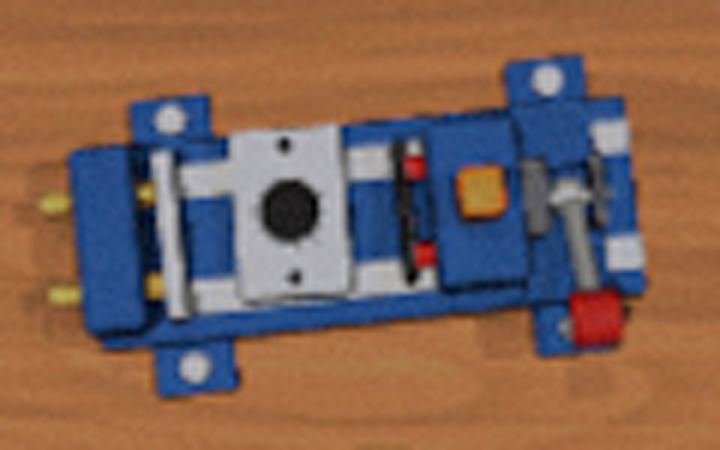

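View pics/cs.png

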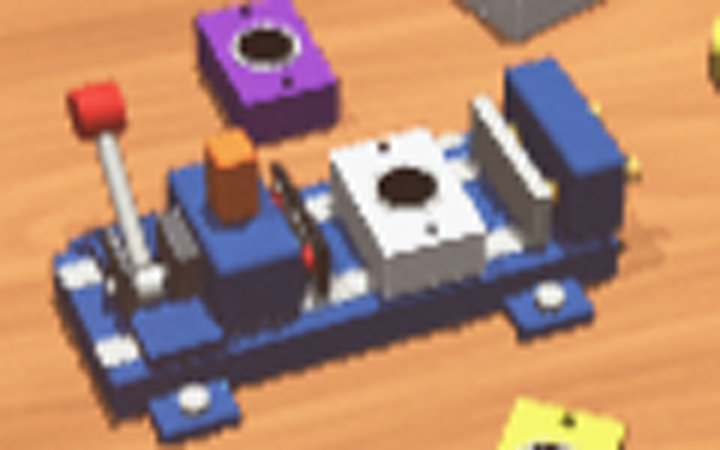

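```bash
cat > m.py <<'E'
from h import *
from scipy.optimize import least_squares
c=lambda x,y:(270+(x+.5)/6-.5,170+(y+.5)/6-.5)
s=lambda x,y:(250+(x+.5)/6-.5,175+(y+.5)/6-.5)
# unknown: vise x,y,yaw ; jaw y
def W(p,v): return np.array([p[0]+np.cos(p[2])*v[0]-np.sin(p[2])*v[1],p[1]+np.sin(p[2])*v[0]+np.cos(p[2])*v[1],v[2]])
# top: bolt rows symmetrical unknown bx,by1,by2
obs=[("post","top",c(481,187)),("knob","top",c(597,318)),("post","scene",s(231,141)),("knob","scene",s(97,110)),
("b--","top",c(565,327)),("b+-","top",c(547,80)),("b-+","top",c(194,366)),("b++","top",c(171,120)),
("b++","scene",s(549,293)),("b+-","scene",s(194,398)),
("e1","top",c(623,97)),("e2","top",c(645,292))]
def pt(k,q):
    x,y,t,j,bx,b1,b2=q
    return W(q,{"post":(0,j,125),"knob":(-72.8,j-52,107),"b--":(-bx,b1,16),"b+-":(bx,b1,16),"b-+":(-bx,b2,16),"b++":(bx,b2,16),"e1":(55,-130,30),"e2":(-55,-130,30)}[k])
f=lambda q:np.ravel([proj(n,pt(k,q))-o for k,n,o in obs])
S=least_squares(f,[360,100,0.05,-50,70,-80,100],loss='soft_l1')
q=S.x;print(q);print(f(q).reshape(-1,2).round(1))
print("post",pt("post",q),"knob",pt("knob",q))
o=W(q,(0,0,0))
for n,z,uv in [("blk",65,c(233,133)),("blk",65,c(338,127)),("blk",65,c(352,293)),("blk",65,c(245,302)),("plate",80,c(190,310)),("plate",80,c(174,150)),("pad",69,c(395,145)),("pad",69,c(408,280))]:
    w=ray("top",*uv,z)-[q[0],q[1],0]; C,s_=np.cos(q[2]),np.sin(q[2]); print(n,C*w[0]+s_*w[1],-s_*w[0]+C*w[1])
E
python3 m.py
```

```text
[534.14765507  48.66557927   6.37882881 -42.78909876  68.54445469
 -90.47976374 118.26243273]
[[ 0.7  0.2]
 [ 0.1  0.5]
 [ 0.3  0. ]
 [ 0.3 -0.4]
 [ 1.5 -0.1]
 [-0.1  0.2]
 [ 0.3 -0.3]
 [ 0.2 -0.3]
 [ 0.7  0.1]
 [ 0.8 -0.6]
 [-0.1 -0.5]
 [ 0.   0.1]]
post [538.23391762   6.07204184 125.        ] knob [470.73252225 -52.64253577 107.        ]
blk 50.17429490508857 84.97317260138956
blk 47.76716736179477 28.447664177787686
blk -42.08453153872881 30.064953334030285
blk -41.15941299073899 87.42899907777107
plate -43.72584426770433 116.61078150912677
plate 42.13522468832764 116.95863980451902
pad 34.46214212280246 -0.8933183308161721
pad -38.489614877873485 -0.27608190839181956
```

Vise yaw is about 0.096 rad, the post is at (538, 6) and the knob at (471, −53, 107). First move: turn the tool onto the vise axes and go above the knob.

Emit:
play_rows:
  rows:
    - {"dp": [0,0,0],"turn": [0,0,-0.87],"fingers": 0.55}
    - {"dp": [0,0,0],"turn": [0,0,-0.87],"fingers": 0.55}
    - {"dp": [0,0,0],"turn": [0,0,-0.87],"fingers": 0.55}
    - {"dp": [0,0,0],"turn": [0,0,-0.87],"fingers": 0.55}
    - {"dp": [0,0,0],"turn": [0,0,0],"fingers": 0.55}
  force: 25

```text
clock: 0.52
eef_pos: [165.9, 602.3, 230.8]
tcp_rot: [-3.141, -0.0, -3.042]
contact_force: [0.1, -0.2, 0.3]
opening: 0.452
grasp_force: 0.0
```

Emit:
play_rows:
  rows:
    - {"dp": [-0.24,-0.68,0],"turn": [0,0,0],"fingers": 0.55}
    - {"dp": [-0.24,-0.68,0],"turn": [0,0,0],"fingers": 0.55}
    - {"dp": [-0.24,-0.68,0],"turn": [0,0,0],"fingers": 0.55}
    - {"dp": [-0.24,-0.68,0],"turn": [0,0,0],"fingers": 0.55}
    - {"dp": [-0.24,-0.68,0],"turn": [0,0,0],"fingers": 0.55}

```text
clock: 0.93
eef_pos: [227.0, 470.4, 231.0]
tcp_rot: [-3.141, -0.0, -3.049]
contact_force: [0.0, 0.1, 0.6]
opening: 0.45
grasp_force: 0.0
```

Emit:
play_rows:
  rows:
    - {"dp": [-0.24,-0.68,0],"turn": [0,0,0],"fingers": 0.55}
    - {"dp": [-0.24,-0.68,0],"turn": [0,0,0],"fingers": 0.55}
    - {"dp": [-0.24,-0.68,0],"turn": [0,0,0],"fingers": 0.55}
    - {"dp": [-0.24,-0.68,0],"turn": [0,0,0],"fingers": 0.55}
    - {"dp": [-0.24,-0.68,0],"turn": [0,0,0],"fingers": 0.55}

```text
clock: 1.35
eef_pos: [287.7, 339.6, 231.2]
tcp_rot: [-3.141, -0.0, -3.049]
contact_force: [0.5, 0.7, -0.4]
opening: 0.451
grasp_force: 0.0
```

Emit:
play_rows:
  rows:
    - {"dp": [-0.24,-0.68,0],"turn": [0,0,0],"fingers": 0.55}
    - {"dp": [-0.24,-0.68,0],"turn": [0,0,0],"fingers": 0.55}
    - {"dp": [-0.24,-0.68,0],"turn": [0,0,0],"fingers": 0.55}
    - {"dp": [-0.24,-0.68,0],"turn": [0,0,0],"fingers": 0.55}
    - {"dp": [-0.24,-0.68,0],"turn": [0,0,0],"fingers": 0.55}

```text
clock: 1.77
eef_pos: [348.5, 208.8, 231.3]
tcp_rot: [3.142, 0.0, -3.049]
contact_force: [-0.1, 1.4, -0.1]
opening: 0.453
grasp_force: 0.0
```

Emit:
play_rows:
  rows:
    - {"dp": [-0.24,-0.68,0],"turn": [0,0,0],"fingers": 0.55}
    - {"dp": [-0.24,-0.68,0],"turn": [0,0,0],"fingers": 0.55}
    - {"dp": [-0.24,-0.68,0],"turn": [0,0,0],"fingers": 0.55}
    - {"dp": [-0.24,-0.68,0],"turn": [0,0,0],"fingers": 0.55}
    - {"dp": [-0.24,-0.68,0],"turn": [0,0,0],"fingers": 0.55}

```text
clock: 2.18
eef_pos: [409.3, 77.9, 231.3]
tcp_rot: [3.142, 0.0, -3.049]
contact_force: [1.5, 0.1, -0.1]
opening: 0.448
grasp_force: 0.0
```

Emit:
play_rows:
  rows:
    - {"dp": [-0.24,-0.68,0],"turn": [0,0,0],"fingers": 0.55}
    - {"dp": [-0.24,-0.68,0],"turn": [0,0,0],"fingers": 0.55}
    - {"dp": [-0.24,-0.68,0],"turn": [0,0,0],"fingers": 0.55}
    - {"dp": [0,0,0],"turn": [0,0,0],"fingers": 0.55}
    - {"dp": [0,0,0],"turn": [0,0,0],"fingers": 0.55}

```text
clock: 2.6
eef_pos: [445.7, -0.2, 231.1]
tcp_rot: [3.141, -0.0, -3.051]
contact_force: [-0.6, 0.5, 0.3]
opening: 0.453
grasp_force: 0.0
```

```bash
cat > st.py <<'E'
from h import *
import sys
V=(534.15,48.67,0.0956)
s=r.sense();p=s["eef_pos"];C,S=np.cos(V[2]),np.sin(V[2]);w=p-[V[0],V[1],0]
f=s["contact_force"]
print("t",s["clock"],"world",p.round(1),"vise",np.round([C*w[0]+S*w[1],-S*w[0]+C*w[1],p[2]],1),"rot",s["tcp_rot"].round(3),"Fvise",np.round([C*f[0]+S*f[1],-S*f[0]+C*f[1],f[2]],1),"open",s["opening"],"grip",s["grasp_force"])
E
python3 st.py; python3 -c "
from h import *
snap('wrist','w1.png'); print(load('wrist'), proj('wrist',(470.7,-52.6,107)), proj('wrist',(538.2,6.1,125)))"
```

```text
t 2.6 world [ 4.457e+02 -2.000e-01  2.311e+02] vise [-92.7 -40.2 231.1] rot [ 3.141 -0.    -3.051] Fvise [-0.6  0.6  0.3] open 0.4525855143231677 grip 0.0
(array([304.80857187, 304.80857187, 320.82991836, 198.41036092]), array([[-8.99441680e-02,  9.57302641e-01,  2.74739332e-01,
         3.77093917e+02],
       [ 9.95944413e-01,  8.70590702e-02,  2.27033885e-02,
        -5.44340029e+00],
       [-2.18453701e-03,  2.75667141e-01, -9.61250673e-01,
         3.73947744e+02],
       [ 0.00000000e+00,  0.00000000e+00,  0.00000000e+00,
         1.00000000e+00]])) [261.4380937  211.32362795] [318.19864883 291.41860608]
```

View pics/w1.png

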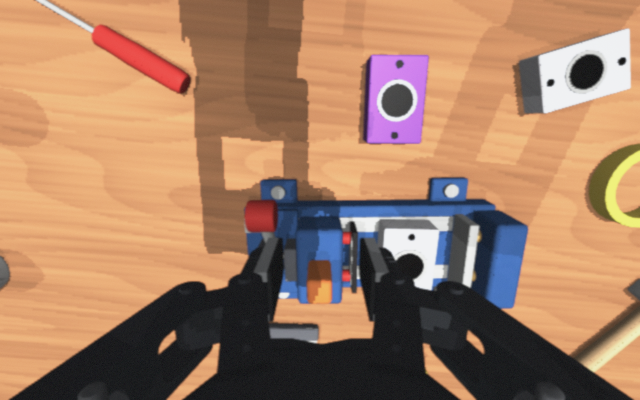

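The wrist view shows the red knob at about (261, 215), against a prediction of (261, 211), so the fit is good. Moving over the knob, down and gripping.

Emit:
play_rows:
  rows:
    - {"dp": [-0.17,-0.455,0],"turn": [0,0,0],"fingers": 0.55}
    - {"dp": [-0.17,-0.455,0],"turn": [0,0,0],"fingers": 0.55}
    - {"dp": [-0.16,-0.455,0],"turn": [0,0,0],"fingers": 0.55}
    - {"dp": [0,0,0.45],"turn": [0,0,0],"fingers": 0.55}
    - {"dp": [0,0,0.45],"turn": [0,0,0],"fingers": 0.55}

```text
clock: 3.07
eef_pos: [471.4, -51.2, 195.6]
tcp_rot: [-3.141, 0.002, -3.047]
contact_force: [-0.1, -0.4, -0.4]
opening: 0.444
grasp_force: 0.0
```

Emit:
play_rows:
  rows:
    - {"dp": [0,0,0.45],"turn": [0,0,0],"fingers": 0.55}
    - {"dp": [0,0,0.45],"turn": [0,0,0],"fingers": 0.55}
    - {"dp": [0,0,0.45],"turn": [0,0,0],"fingers": 0.55}
    - {"dp": [0,0,0.45],"turn": [0,0,0],"fingers": 0.55}
    - {"dp": [0,0,0],"turn": [0,0,0],"fingers": 0.55}

```text
clock: 3.48
eef_pos: [468.1, -50.1, 120.6]
tcp_rot: [3.14, -0.005, -3.046]
contact_force: [-1.4, -0.5, -0.8]
opening: 0.449
grasp_force: 0.0
```

```bash
python3 st.py; python3 -c "
from h import *
snap('wrist','w2.png',(160,120,480,400),2)"
```

```text
t 3.4833 world [468.1 -50.1 120.6] vise [-75.2 -92.  120.6] rot [ 3.14  -0.005 -3.046] Fvise [-1.4 -0.4 -0.8] open 0.4486984258165108 grip 0.0
```

View pics/w2.png

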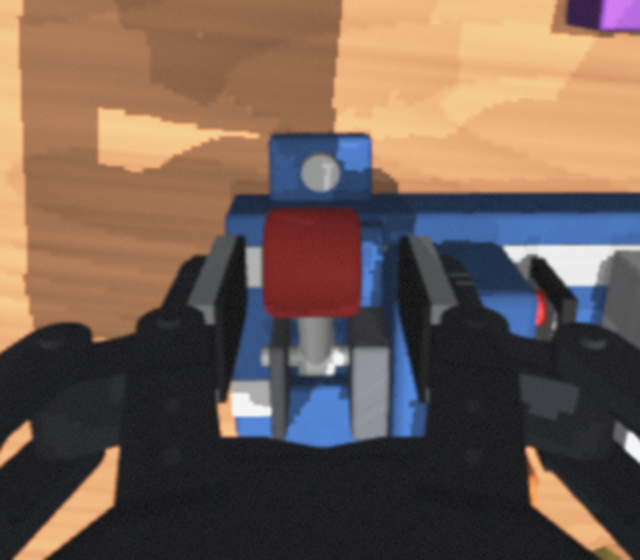

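The knob sits at about (312, 262) in the crop, between the fingers and about 3 mm to −y, as computed. Going down and closing.

Emit:
play_rows:
  rows:
    - {"dp": [-0.06,-0.06,0.3],"turn": [0,0,0],"fingers": 0.55}
    - {"dp": [0,0,0.3],"turn": [0,0,0],"fingers": 0.55}
    - {"dp": [0,0,0.2],"turn": [0,0,0],"fingers": 0.55}
    - {"dp": [0,0,0],"turn": [0,0,0],"fingers": 0.55}
    - {"dp": [0,0,0],"turn": [0,0,0],"fingers": 0.7}
  force: 25

```text
clock: 3.95
eef_pos: [473.3, -53.3, 91.8]
tcp_rot: [3.141, -0.0, -3.046]
contact_force: [0.0, 2.0, 1.2]
opening: 0.327
grasp_force: 2.6
```

Emit:
play_rows:
  rows:
    - {"dp": [0,0,0],"turn": [0,0,0],"fingers": 0.8}
    - {"dp": [0,0,0],"turn": [0,0,0],"fingers": 0.8}
    - {"dp": [0,0,0],"turn": [0,0,0],"fingers": 0.8}
    - {"dp": [0,0,0],"turn": [0,0,0],"fingers": 0.8}
    - {"dp": [0,0,0],"turn": [0,0,0],"fingers": 0.8}

```text
clock: 4.37
eef_pos: [473.1, -52.7, 92.0]
tcp_rot: [3.14, 0.0, -3.046]
contact_force: [0.4, 7.8, -2.9]
opening: 0.3
grasp_force: 28.3
```

```bash
python3 st.py; python3 - <<'E'
import numpy as np
# arc increments in tool units (x tool=-vise x, z tool = down), 20 rows
a=np.radians(np.linspace(-50,50,21)); x=95*np.sin(a); z=95*np.cos(a)
for i in range(20): print(round(-(x[i+1]-x[i])/40,2), round(-(z[i+1]-z[i])/40,2))
E
```

```text
t 4.3667 world [473.1 -52.7  92. ] vise [-70.4 -95.1  92. ] rot [ 3.14   0.    -3.046] Fvise [ 1.1  7.7 -2.9] open 0.30035481076254894 grip 28.28858256340027
-0.14 -0.15
-0.15 -0.14
-0.16 -0.13
-0.17 -0.11
-0.18 -0.1
-0.19 -0.08
-0.2 -0.06
-0.2 -0.04
-0.21 -0.03
-0.21 -0.01
-0.21 0.01
-0.21 0.03
-0.2 0.04
-0.2 0.06
-0.19 0.08
-0.18 0.1
-0.17 0.11
-0.16 0.13
-0.15 0.14
-0.14 0.15
```

Emit:
play_rows:
  rows:
    - {"dp": [-0.14,0,-0.15],"turn": [0,0,0],"fingers": 0.8}
    - {"dp": [-0.15,0,-0.14],"turn": [0,0,0],"fingers": 0.8}
    - {"dp": [-0.16,0,-0.13],"turn": [0,0,0],"fingers": 0.8}
    - {"dp": [-0.17,0,-0.11],"turn": [0,0,0],"fingers": 0.8}
    - {"dp": [-0.18,0,-0.1],"turn": [0,0,0],"fingers": 0.8}

```text
clock: 4.78
eef_pos: [503.0, -49.6, 116.2]
tcp_rot: [3.14, -0.004, -3.046]
contact_force: [-2.7, 5.0, -11.2]
opening: 0.3
grasp_force: 25.3
```

Emit:
play_rows:
  rows:
    - {"dp": [-0.19,0,-0.08],"turn": [0,0,0],"fingers": 0.8}
    - {"dp": [-0.2,0,-0.06],"turn": [0,0,0],"fingers": 0.8}
    - {"dp": [-0.2,0,-0.04],"turn": [0,0,0],"fingers": 0.8}
    - {"dp": [-0.21,0,-0.03],"turn": [0,0,0],"fingers": 0.8}
    - {"dp": [-0.21,0,-0.01],"turn": [0,0,0],"fingers": 0.8}

```text
clock: 5.2
eef_pos: [542.9, -45.6, 125.4]
tcp_rot: [3.139, -0.005, -3.046]
contact_force: [-6.7, 6.0, -1.3]
opening: 0.304
grasp_force: 25.5
```

```bash
python3 st.py
```

```text
t 5.2 world [542.9 -45.6 125.4] vise [ -0.3 -94.7 125.4] rot [ 3.139 -0.005 -3.046] Fvise [-6.1  6.6 -1.3] open 0.30428170876219685 grip 25.5100616812706
```

Emit:
play_rows:
  rows:
    - {"dp": [-0.21,0,0.01],"turn": [0,0,0],"fingers": 0.8}
    - {"dp": [-0.21,0,0.03],"turn": [0,0,0],"fingers": 0.8}
    - {"dp": [-0.2,0,0.04],"turn": [0,0,0],"fingers": 0.8}
    - {"dp": [-0.2,0,0.06],"turn": [0,0,0],"fingers": 0.8}
    - {"dp": [-0.19,0,0.08],"turn": [0,0,0],"fingers": 0.8}

```text
clock: 5.62
eef_pos: [584.3, -41.4, 117.2]
tcp_rot: [3.139, -0.003, -3.046]
contact_force: [-4.2, 7.4, 4.4]
opening: 0.298
grasp_force: 26.6
```

Emit:
play_rows:
  rows:
    - {"dp": [-0.18,0,0.1],"turn": [0,0,0],"fingers": 0.8}
    - {"dp": [-0.17,0,0.11],"turn": [0,0,0],"fingers": 0.8}
    - {"dp": [-0.16,0,0.13],"turn": [0,0,0],"fingers": 0.8}
    - {"dp": [-0.15,0,0.14],"turn": [0,0,0],"fingers": 0.8}
    - {"dp": [-0.1,0,0.1],"turn": [0,0,0],"fingers": 0.8}

```text
clock: 6.03
eef_pos: [616.7, -38.2, 94.8]
tcp_rot: [3.139, 0.001, -3.046]
contact_force: [-1.8, 9.6, 7.4]
opening: 0.3
grasp_force: 29.8
```

Emit:
play_rows:
  rows:
    - {"dp": [0,0,0],"turn": [0,0,0],"fingers": 0.8}
    - {"dp": [0,0,0],"turn": [0,0,0],"fingers": 0.8}

```text
clock: 6.2
eef_pos: [617.0, -38.1, 94.7]
tcp_rot: [3.14, 0.002, -3.046]
contact_force: [2.0, 9.7, 1.2]
opening: 0.296
grasp_force: 29.1
```

```bash
python3 st.py
```

```text
t 6.2 world [617.  -38.1  94.7] vise [ 74.2 -94.3  94.7] rot [ 3.140e+00  2.000e-03 -3.046e+00] Fvise [3.  9.4 1.2] open 0.2957632545330804 grip 29.131892323493958
```

Emit:
play_rows:
  rows:
    - {"dp": [0,0,0],"turn": [0,0,0],"fingers": 0.55}
    - {"dp": [0,0,0],"turn": [0,0,0],"fingers": 0.55}
    - {"dp": [0,0,0],"turn": [0,0,0],"fingers": 0.55}
    - {"dp": [0,0,-0.5],"turn": [0,0,0],"fingers": 0.55}
    - {"dp": [0,0,-0.5],"turn": [0,0,0],"fingers": 0.55}

```text
clock: 6.62
eef_pos: [614.7, -40.2, 132.9]
tcp_rot: [3.141, -0.003, -3.046]
contact_force: [0.7, -1.2, -0.2]
opening: 0.452
grasp_force: 0.0
```

Emit:
play_rows:
  rows:
    - {"dp": [0,0,-0.5],"turn": [0,0,0],"fingers": 0.55}
    - {"dp": [0.46,0.32,0],"turn": [0,0,0],"fingers": 0.55}
    - {"dp": [0.46,0.32,0],"turn": [0,0,0],"fingers": 0.55}
    - {"dp": [0.46,0.32,0],"turn": [0,0,0],"fingers": 0.55}
    - {"dp": [0.46,0.32,0],"turn": [0,0,0],"fingers": 0.55}

```text
clock: 7.03
eef_pos: [536.7, 4.0, 153.7]
tcp_rot: [-3.141, 0.0, -3.047]
contact_force: [0.5, 0.4, -0.7]
opening: 0.451
grasp_force: 0.0
```

Emit:
play_rows:
  rows:
    - {"dp": [0,0,0],"turn": [0,0,0],"fingers": 0.55}
    - {"dp": [0,0,0],"turn": [0,0,0],"fingers": 0.55}
    - {"dp": [0,0,0],"turn": [0,0,0],"fingers": 0.55}

```text
clock: 7.28
eef_pos: [538.5, 3.6, 153.8]
tcp_rot: [-3.141, 0.001, -3.046]
contact_force: [0.5, 0.3, 0.3]
opening: 0.45
grasp_force: 0.0
```

```bash
python3 st.py; python3 -c "
from h import *
snap('wrist','w3.png',(160,120,480,400),2)"
```

```text
t 7.2833 world [538.5   3.6 153.8] vise [ 1.000e-01 -4.530e+01  1.538e+02] rot [-3.141e+00  1.000e-03 -3.046e+00] Fvise [0.5 0.3 0.3] open 0.4496956024425123 grip 0.0
```

View pics/w3.png

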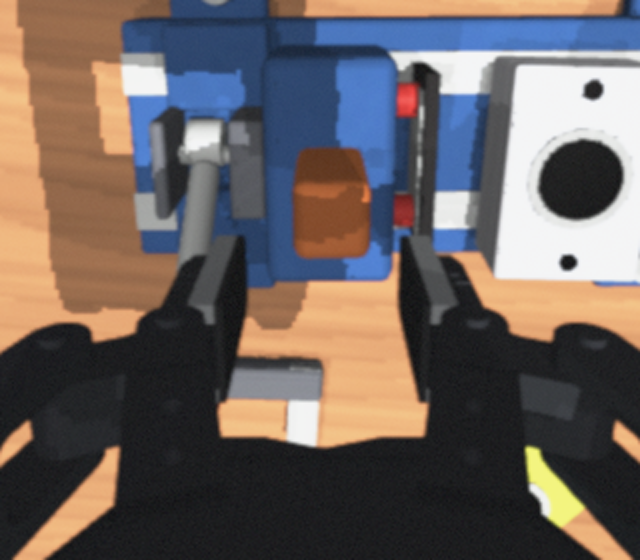

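The orange post is centred at about (332, 218) in the crop, about 3–4 mm to +y of the finger centre, and the lever is over at the far side. Centring, going down and gripping it.

Emit:
play_rows:
  rows:
    - {"dp": [0,0.09,0.3],"turn": [0,0,0],"fingers": 0.55}
    - {"dp": [0,0,0.4],"turn": [0,0,0],"fingers": 0.55}
    - {"dp": [0,0,0.4],"turn": [0,0,0],"fingers": 0.55}
    - {"dp": [0,0,0.4],"turn": [0,0,0],"fingers": 0.55}
    - {"dp": [0,0,0],"turn": [0,0,0],"fingers": 0.65}
  force: 30

```text
clock: 7.75
eef_pos: [536.3, 7.0, 90.7]
tcp_rot: [3.141, -0.004, -3.047]
contact_force: [-0.5, -0.4, 0.1]
opening: 0.351
grasp_force: 0.0
```

Emit:
play_rows:
  rows:
    - {"dp": [0,0,0],"turn": [0,0,0],"fingers": 0.8}
    - {"dp": [0,0,0],"turn": [0,0,0],"fingers": 0.8}
    - {"dp": [0,0,0],"turn": [0,0,0],"fingers": 0.8}
    - {"dp": [0,0,0],"turn": [0,0,0],"fingers": 0.8}
    - {"dp": [0,0,0],"turn": [0,0,0],"fingers": 0.8}

```text
clock: 8.17
eef_pos: [536.8, 6.9, 92.1]
tcp_rot: [-3.141, -0.002, -3.046]
contact_force: [5.8, -3.7, -28.7]
opening: 0.276
grasp_force: 32.3
```

```bash
python3 st.py
```

```text
t 8.1667 world [536.8   6.9  92.1] vise [ -1.4 -41.8  92.1] rot [-3.141e+00 -2.000e-03 -3.046e+00] Fvise [  5.4  -4.2 -28.7] open 0.27600837511779996 grip 32.250648736953735
```

Emit:
play_rows:
  rows:
    - {"dp": [0,0,0.05],"turn": [0,0,0],"fingers": 0.8}
    - {"dp": [0,0.1,0],"turn": [0,0,0],"fingers": 0.8}
    - {"dp": [0,0.1,0],"turn": [0,0,0],"fingers": 0.8}
    - {"dp": [0,0.1,0],"turn": [0,0,0],"fingers": 0.8}
    - {"dp": [0,0.1,0],"turn": [0,0,0],"fingers": 0.8}

```text
clock: 8.58
eef_pos: [535.3, 22.1, 92.0]
tcp_rot: [-3.14, -0.001, -3.045]
contact_force: [-2.3, -10.5, -3.7]
opening: 0.276
grasp_force: 35.5
```

Emit:
play_rows:
  rows:
    - {"dp": [0,0.1,0],"turn": [0,0,0],"fingers": 0.8}
    - {"dp": [0,0.1,0],"turn": [0,0,0],"fingers": 0.8}
    - {"dp": [0,0.1,0],"turn": [0,0,0],"fingers": 0.8}
    - {"dp": [0,0,0],"turn": [0,0,0],"fingers": 0.8}
    - {"dp": [0,0,0],"turn": [0,0,0],"fingers": 0.8}

```text
clock: 9.0
eef_pos: [534.0, 34.6, 92.0]
tcp_rot: [-3.141, -0.001, -3.045]
contact_force: [-3.8, -5.4, -3.0]
opening: 0.274
grasp_force: 35.6
```

```bash
python3 st.py
```

```text
t 9.0 world [534.   34.6  92. ] vise [ -1.5 -14.   92. ] rot [-3.141e+00 -1.000e-03 -3.045e+00] Fvise [-4.3 -5.  -3. ] open 0.27408591292757106 grip 35.57792007923126
```

Emit:
play_rows:
  rows:
    - {"dp": [0,0.08,0],"turn": [0,0,0],"fingers": 0.8}
    - {"dp": [0,0.08,0],"turn": [0,0,0],"fingers": 0.8}
    - {"dp": [0,0.08,0],"turn": [0,0,0],"fingers": 0.8}

```text
clock: 9.25
eef_pos: [533.1, 43.1, 92.0]
tcp_rot: [-3.139, -0.002, -3.045]
contact_force: [-1.9, -14.3, -3.2]
opening: 0.276
grasp_force: 35.6
```

Emit:
play_rows:
  rows:
    - {"dp": [0,0.08,0],"turn": [0,0,0],"fingers": 0.8}
    - {"dp": [0,0.08,0],"turn": [0,0,0],"fingers": 0.8}

```text
clock: 9.42
eef_pos: [532.5, 49.5, 92.0]
tcp_rot: [-3.139, -0.002, -3.045]
contact_force: [-3.4, -13.6, -2.3]
opening: 0.276
grasp_force: 35.6
```

Emit:
play_rows:
  rows:
    - {"dp": [0,0.08,0],"turn": [0,0,0],"fingers": 0.8}
    - {"dp": [0,0.08,0],"turn": [0,0,0],"fingers": 0.8}

```text
clock: 9.58
eef_pos: [531.9, 55.8, 92.0]
tcp_rot: [-3.139, -0.002, -3.045]
contact_force: [-3.6, -14.6, -2.4]
opening: 0.28
grasp_force: 35.6
```

```bash
python3 st.py;  python3 -c "
from h import *
snap('top','t2.png',(270,170,390,245),6)"
```

```text
t 9.5833 world [531.9  55.8  92. ] vise [-1.6  7.4 92. ] rot [-3.139e+00 -2.000e-03 -3.045e+00] Fvise [ -5.  -14.2  -2.4] open 0.27996894398873745 grip 35.619564950466156
```

View pics/t2.png

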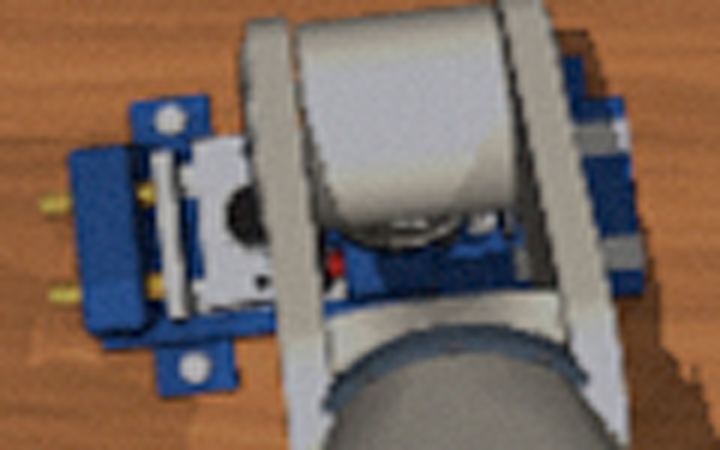

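The block's front edge is at about (190, 230) in the crop, a few mm from the stop plate, and the block is almost square. Creeping on now and watching the force.

Emit:
play_rows:
  rows:
    - {"dp": [0,0.03,0],"turn": [0,0,0],"fingers": 0.8}
    - {"dp": [0,0.03,0],"turn": [0,0,0],"fingers": 0.8}

```text
clock: 9.8
eef_pos: [531.6, 58.2, 92.0]
tcp_rot: [-3.139, -0.002, -3.045]
contact_force: [-3.1, -13.9, -2.5]
opening: 0.278
grasp_force: 35.6
```

Emit:
play_rows:
  rows:
    - {"dp": [0,0.03,0],"turn": [0,0,0],"fingers": 0.8}

```text
clock: 9.88
eef_pos: [531.5, 59.4, 92.0]
tcp_rot: [-3.139, -0.002, -3.045]
contact_force: [-4.1, -13.6, -2.6]
opening: 0.277
grasp_force: 35.6
```

Emit:
play_rows:
  rows:
    - {"dp": [0,0.03,0],"turn": [0,0,0],"fingers": 0.8}

```text
clock: 9.97
eef_pos: [531.4, 60.6, 92.0]
tcp_rot: [-3.139, -0.002, -3.045]
contact_force: [-3.3, -14.1, -3.3]
opening: 0.273
grasp_force: 35.6
```

Emit:
play_rows:
  rows:
    - {"dp": [0,0.03,0],"turn": [0,0,0],"fingers": 0.8}

```text
clock: 10.05
eef_pos: [531.3, 61.7, 92.0]
tcp_rot: [-3.139, -0.002, -3.045]
contact_force: [-2.6, -13.2, -2.3]
opening: 0.278
grasp_force: 35.7
```

Emit:
play_rows:
  rows:
    - {"dp": [0,0.03,0],"turn": [0,0,0],"fingers": 0.8}

```text
clock: 10.13
eef_pos: [531.1, 62.9, 92.0]
tcp_rot: [-3.139, -0.002, -3.045]
contact_force: [-2.9, -14.0, -2.6]
opening: 0.272
grasp_force: 35.7
```

Emit:
play_rows:
  rows:
    - {"dp": [0,0.03,0],"turn": [0,0,0],"fingers": 0.8}

```text
clock: 10.22
eef_pos: [531.0, 64.1, 92.0]
tcp_rot: [-3.139, -0.002, -3.045]
contact_force: [-3.1, -14.3, -2.8]
opening: 0.272
grasp_force: 35.7
```

Emit:
play_rows:
  rows:
    - {"dp": [0,0.025,0],"turn": [0,0,0],"fingers": 0.8}

```text
clock: 10.3
eef_pos: [530.9, 65.1, 92.0]
tcp_rot: [-3.139, -0.002, -3.045]
contact_force: [-3.6, -13.4, -3.2]
opening: 0.273
grasp_force: 35.7
```

Emit:
play_rows:
  rows:
    - {"dp": [0,0.025,0],"turn": [0,0,0],"fingers": 0.8}

```text
clock: 10.38
eef_pos: [530.8, 66.1, 92.0]
tcp_rot: [-3.139, -0.002, -3.045]
contact_force: [-2.0, -13.9, -1.9]
opening: 0.278
grasp_force: 35.7
```

Emit:
play_rows:
  rows:
    - {"dp": [0,0.025,0],"turn": [0,0,0],"fingers": 0.8}

```text
clock: 10.47
eef_pos: [530.7, 67.1, 92.0]
tcp_rot: [-3.139, -0.002, -3.045]
contact_force: [-3.9, -13.1, -2.4]
opening: 0.278
grasp_force: 35.7
```

Emit:
play_rows:
  rows:
    - {"dp": [0,0.025,0],"turn": [0,0,0],"fingers": 0.8}

```text
clock: 10.55
eef_pos: [530.6, 68.1, 92.0]
tcp_rot: [-3.139, -0.002, -3.045]
contact_force: [-3.3, -14.8, -2.6]
opening: 0.273
grasp_force: 35.7
```

Emit:
play_rows:
  rows:
    - {"dp": [0,0.025,0],"turn": [0,0,0],"fingers": 0.8}

```text
clock: 10.63
eef_pos: [530.5, 69.0, 92.0]
tcp_rot: [-3.139, -0.002, -3.045]
contact_force: [-3.7, -15.5, -1.6]
opening: 0.277
grasp_force: 35.7
```

Emit:
play_rows:
  rows:
    - {"dp": [0,0.025,0],"turn": [0,0,0],"fingers": 0.8}

```text
clock: 10.72
eef_pos: [530.4, 69.9, 92.0]
tcp_rot: [-3.139, -0.002, -3.045]
contact_force: [-3.3, -16.1, -1.5]
opening: 0.278
grasp_force: 35.7
```

Emit:
play_rows:
  rows:
    - {"dp": [0,0,0],"turn": [0,0,0],"fingers": 0.8}
    - {"dp": [0,0,0],"turn": [0,0,0],"fingers": 0.8}
    - {"dp": [0,0,0],"turn": [0,0,0],"fingers": 0.8}
    - {"dp": [0,0,0],"turn": [0,0,0],"fingers": 0.8}
    - {"dp": [0,0,0],"turn": [0,0,0],"fingers": 0.8}

```text
clock: 11.13
eef_pos: [530.4, 70.0, 92.0]
tcp_rot: [-3.139, -0.002, -3.045]
contact_force: [-3.3, -14.6, -2.3]
opening: 0.276
grasp_force: 35.7
```

Emit:
play_rows:
  rows:
    - {"dp": [0,-0.005,0],"turn": [0,0,0],"fingers": 0.8}

```text
clock: 11.22
eef_pos: [530.4, 70.0, 92.0]
tcp_rot: [-3.139, -0.002, -3.045]
contact_force: [-4.5, -10.5, -3.0]
opening: 0.278
grasp_force: 35.7
```

Emit:
play_rows:
  rows:
    - {"dp": [0,-0.006,0],"turn": [0,0,0],"fingers": 0.8}
    - {"dp": [0,0,0],"turn": [0,0,0],"fingers": 0.7}
    - {"dp": [0,0,0],"turn": [0,0,0],"fingers": 0.55}
    - {"dp": [0,0,0],"turn": [0,0,0],"fingers": 0.55}
    - {"dp": [0,0,0],"turn": [0,0,0],"fingers": 0.55}

```text
clock: 11.63
eef_pos: [532.1, 71.9, 92.2]
tcp_rot: [3.141, 0.002, -3.046]
contact_force: [-0.0, -0.3, 0.8]
opening: 0.451
grasp_force: 0.0
```

```bash
python3 st.py
```

```text
t 11.6333 world [532.1  71.9  92.2] vise [ 0.2 23.3 92.2] rot [ 3.141e+00  2.000e-03 -3.046e+00] Fvise [-0.  -0.3  0.8] open 0.45050890706824426 grip 0.0
```

Emit:
play_rows:
  rows:
    - {"dp": [0,0,-0.5],"turn": [0,0,0],"fingers": 0.55}
    - {"dp": [0,0,-0.5],"turn": [0,0,0],"fingers": 0.55}
    - {"dp": [0,0,-0.5],"turn": [0,0,0],"fingers": 0.55}
    - {"dp": [-0.45,-0.34,0],"turn": [0,0,0],"fingers": 0.55}
    - {"dp": [-0.45,-0.34,0],"turn": [0,0,0],"fingers": 0.55}

```text
clock: 12.05
eef_pos: [570.9, 48.5, 153.4]
tcp_rot: [3.141, 0.003, -3.045]
contact_force: [0.5, 0.2, -0.2]
opening: 0.446
grasp_force: 0.0
```

Emit:
play_rows:
  rows:
    - {"dp": [-0.45,-0.34,0],"turn": [0,0,0],"fingers": 0.55}
    - {"dp": [-0.45,-0.34,0],"turn": [0,0,0],"fingers": 0.55}
    - {"dp": [0,0,0],"turn": [0,0,0],"fingers": 0.55}
    - {"dp": [0,0,0],"turn": [0,0,0],"fingers": 0.55}
    - {"dp": [0,0,0],"turn": [0,0,0],"fingers": 0.55}

```text
clock: 12.47
eef_pos: [607.4, 24.6, 151.2]
tcp_rot: [3.141, -0.001, -3.046]
contact_force: [-0.1, -0.2, -0.2]
opening: 0.451
grasp_force: 0.0
```

```bash
python3 st.py; python3 -c "
from h import *
snap('wrist','w4.png',(160,120,480,400),2)"
```

```text
t 12.4667 world [607.4  24.6 151.2] vise [ 70.6 -30.9 151.2] rot [ 3.141e+00 -1.000e-03 -3.046e+00] Fvise [-0.1 -0.2 -0.2] open 0.45069103684819867 grip 0.0
```

View pics/w4.png

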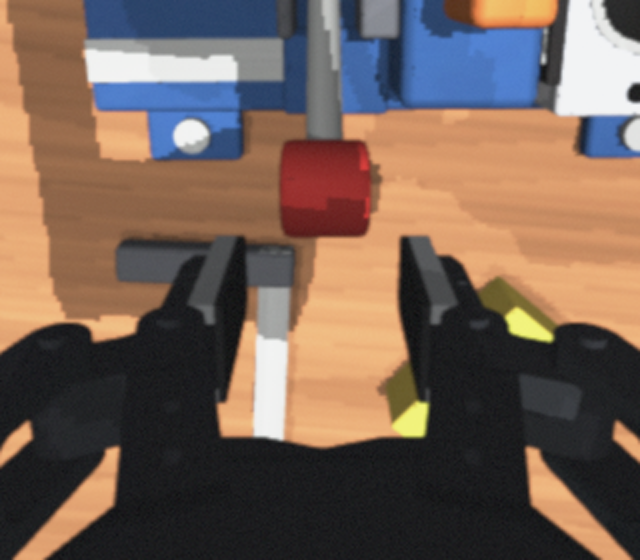

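The knob is at about (325, 187) in the crop, within about 1 mm of the finger centre line. Going down and gripping gently.

Emit:
play_rows:
  rows:
    - {"dp": [-0.05,0.015,0.37],"turn": [0,0,0],"fingers": 0.55}
    - {"dp": [0,0,0.37],"turn": [0,0,0],"fingers": 0.55}
    - {"dp": [0,0,0.37],"turn": [0,0,0],"fingers": 0.55}
    - {"dp": [0,0,0.37],"turn": [0,0,0],"fingers": 0.55}
    - {"dp": [0,0,0],"turn": [0,0,0],"fingers": 0.55}
  force: 20

```text
clock: 12.93
eef_pos: [607.3, 25.7, 89.6]
tcp_rot: [3.141, -0.005, -3.045]
contact_force: [-1.1, -0.5, -0.6]
opening: 0.453
grasp_force: 0.0
```

Emit:
play_rows:
  rows:
    - {"dp": [0,0,0],"turn": [0,0,0],"fingers": 0.62}
    - {"dp": [0,0,0],"turn": [0,0,0],"fingers": 0.64}
    - {"dp": [0,0,0],"turn": [0,0,0],"fingers": 0.66}
    - {"dp": [0,0,0],"turn": [0,0,0],"fingers": 0.67}
    - {"dp": [0,0,0],"turn": [0,0,0],"fingers": 0.67}

```text
clock: 13.35
eef_pos: [610.4, 25.1, 92.9]
tcp_rot: [-3.142, 0.001, -3.046]
contact_force: [-0.1, -0.2, 0.1]
opening: 0.332
grasp_force: 0.0
```

```bash
python3 st.py
```

```text
t 13.35 world [610.4  25.1  92.9] vise [ 73.6 -30.7  92.9] rot [-3.142e+00  1.000e-03 -3.046e+00] Fvise [-0.2 -0.2  0.1] open 0.3322673877764455 grip 0.0
```

Emit:
play_rows:
  rows:
    - {"dp": [0,0,0],"turn": [0,0,0],"fingers": 0.68}
    - {"dp": [0,0,0],"turn": [0,0,0],"fingers": 0.69}
    - {"dp": [0,0,0],"turn": [0,0,0],"fingers": 0.69}

```text
clock: 13.6
eef_pos: [610.2, 25.3, 92.4]
tcp_rot: [3.141, 0.001, -3.046]
contact_force: [0.4, 2.2, 2.6]
opening: 0.307
grasp_force: 1.1
```

Emit:
play_rows:
  rows:
    - {"dp": [0,0,0],"turn": [0,0,0],"fingers": 0.71}
    - {"dp": [0,0,0],"turn": [0,0,0],"fingers": 0.73}
    - {"dp": [0,0,0],"turn": [0,0,0],"fingers": 0.75}
    - {"dp": [0,0,0],"turn": [0,0,0],"fingers": 0.75}

```text
clock: 13.93
eef_pos: [610.3, 25.3, 92.3]
tcp_rot: [3.141, 0.001, -3.046]
contact_force: [-0.5, 4.7, 4.6]
opening: 0.306
grasp_force: 20.6
```

```bash
python3 st.py
```

```text
t 13.9333 world [610.3  25.3  92.3] vise [ 73.6 -30.5  92.3] rot [ 3.141e+00  1.000e-03 -3.046e+00] Fvise [-0.1  4.7  4.6] open 0.3059605002095404 grip 20.599328577518463
```

Emit:
play_rows:
  rows:
    - {"dp": [0,0.008,0],"turn": [0,0,0],"fingers": 0.75}
    - {"dp": [0,0,0],"turn": [0,0,0],"fingers": 0.75}

```text
clock: 14.1
eef_pos: [610.3, 25.3, 92.3]
tcp_rot: [-3.141, 0.001, -3.046]
contact_force: [-0.2, 2.4, 4.8]
opening: 0.304
grasp_force: 20.7
```

Emit:
play_rows:
  rows:
    - {"dp": [0,0.01,0],"turn": [0,0,0],"fingers": 0.75}
    - {"dp": [0.14,0,-0.15],"turn": [0,0,0],"fingers": 0.75}
    - {"dp": [0.15,0,-0.14],"turn": [0,0,0],"fingers": 0.75}
    - {"dp": [0.16,0,-0.13],"turn": [0,0,0],"fingers": 0.75}

```text
clock: 14.43
eef_pos: [590.5, 23.5, 108.4]
tcp_rot: [-3.141, -0.002, -3.046]
contact_force: [1.5, -2.8, -10.9]
opening: 0.301
grasp_force: 20.3
```

Emit:
play_rows:
  rows:
    - {"dp": [0.17,0,-0.11],"turn": [0,0,0],"fingers": 0.75}
    - {"dp": [0.18,0,-0.1],"turn": [0,0,0],"fingers": 0.75}
    - {"dp": [0.19,0,-0.08],"turn": [0,0,0],"fingers": 0.75}

```text
clock: 14.68
eef_pos: [568.7, 21.3, 120.1]
tcp_rot: [-3.141, -0.002, -3.046]
contact_force: [3.3, -4.8, -14.2]
opening: 0.299
grasp_force: 20.6
```

```bash
python3 st.py
```

```text
t 14.6833 world [568.7  21.3 120.1] vise [ 31.7 -30.5 120.1] rot [-3.141e+00 -2.000e-03 -3.046e+00] Fvise [  2.8  -5.1 -14.2] open 0.29855195758633074 grip 20.602903068065643
```

Emit:
play_rows:
  rows:
    - {"dp": [0.2,0,-0.05],"turn": [0,0,0],"fingers": 0.75}
    - {"dp": [0.2,0,-0.03],"turn": [0,0,0],"fingers": 0.75}
    - {"dp": [0.21,0,-0.02],"turn": [0,0,0],"fingers": 0.75}
    - {"dp": [0.21,0,-0.01],"turn": [0,0,0],"fingers": 0.75}

```text
clock: 15.02
eef_pos: [538.6, 18.3, 126.0]
tcp_rot: [-3.14, 0.004, -3.046]
contact_force: [6.9, -6.3, -7.4]
opening: 0.301
grasp_force: 20.4
```

Emit:
play_rows:
  rows:
    - {"dp": [0.21,0,0.01],"turn": [0,0,0],"fingers": 0.75}
    - {"dp": [0.21,0,0.03],"turn": [0,0,0],"fingers": 0.75}
    - {"dp": [0.2,0,0.04],"turn": [0,0,0],"fingers": 0.75}

```text
clock: 15.27
eef_pos: [514.9, 15.9, 123.5]
tcp_rot: [-3.14, 0.006, -3.045]
contact_force: [7.1, -5.7, -0.8]
opening: 0.301
grasp_force: 21.1
```

```bash
python3 st.py
```

```text
t 15.2667 world [514.9  15.9 123.5] vise [-22.3 -30.8 123.5] rot [-3.14   0.006 -3.045] Fvise [ 6.5 -6.4 -0.8] open 0.30071447854362005 grip 21.094025373458862
```

Emit:
play_rows:
  rows:
    - {"dp": [0.2,0,0.06],"turn": [0,0,0],"fingers": 0.75}
    - {"dp": [0.19,0,0.08],"turn": [0,0,0],"fingers": 0.75}
    - {"dp": [0.18,0,0.1],"turn": [0,0,0],"fingers": 0.75}
    - {"dp": [0.17,0,0.11],"turn": [0,0,0],"fingers": 0.75}

```text
clock: 15.6
eef_pos: [485.3, 12.9, 109.9]
tcp_rot: [-3.14, 0.005, -3.045]
contact_force: [2.1, -7.4, 9.4]
opening: 0.301
grasp_force: 23.5
```

Emit:
play_rows:
  rows:
    - {"dp": [0.16,0,0.13],"turn": [0,0,0],"fingers": 0.75}
    - {"dp": [0.15,0,0.14],"turn": [0,0,0],"fingers": 0.75}
    - {"dp": [0.14,0,0.15],"turn": [0,0,0],"fingers": 0.75}
    - {"dp": [0,0,0],"turn": [0,0,0],"fingers": 0.75}

```text
clock: 15.93
eef_pos: [466.1, 11.0, 92.2]
tcp_rot: [-3.14, 0.003, -3.045]
contact_force: [2.6, -8.1, -1.7]
opening: 0.299
grasp_force: 23.7
```

```bash
python3 st.py
```

```text
t 15.9333 world [466.1  11.   92.2] vise [-71.3 -31.   92.2] rot [-3.140e+00  3.000e-03 -3.045e+00] Fvise [ 1.8 -8.3 -1.7] open 0.2990639237178124 grip 23.658483624458313
```

Emit:
play_rows:
  rows:
    - {"dp": [0.04,0,0.05],"turn": [0,0,0],"fingers": 0.75}
    - {"dp": [0,0,0],"turn": [0,0,0],"fingers": 0.75}

```text
clock: 16.1
eef_pos: [466.1, 11.0, 91.8]
tcp_rot: [-3.14, 0.005, -3.045]
contact_force: [-1.2, -9.1, 20.1]
opening: 0.301
grasp_force: 26.7
```

Emit:
play_rows:
  rows:
    - {"dp": [0,0,0],"turn": [0,0,0],"fingers": 0.55}
    - {"dp": [0,0,0],"turn": [0,0,0],"fingers": 0.55}
    - {"dp": [0,0,0],"turn": [0,0,0],"fingers": 0.55}
    - {"dp": [0,0,-0.5],"turn": [0,0,0],"fingers": 0.55}
    - {"dp": [0,0,-0.5],"turn": [0,0,0],"fingers": 0.55}

```text
clock: 16.52
eef_pos: [462.6, 12.0, 128.5]
tcp_rot: [3.141, -0.003, -3.046]
contact_force: [0.2, -0.5, 0.7]
opening: 0.454
grasp_force: 0.0
```

Emit:
play_rows:
  rows:
    - {"dp": [0,0,-0.6],"turn": [0,0,0],"fingers": 0.55}
    - {"dp": [0.5,0,-0.6],"turn": [0,0,0],"fingers": 0.55}
    - {"dp": [0.5,0,-0.6],"turn": [0,0,0],"fingers": 0.55}
    - {"dp": [0.5,0,-0.6],"turn": [0,0,0],"fingers": 0.55}
    - {"dp": [0,0,0],"turn": [0,0,0],"fingers": 0.55}

```text
clock: 16.93
eef_pos: [402.8, 6.1, 228.2]
tcp_rot: [-3.142, 0.003, -3.046]
contact_force: [1.4, 0.1, -0.0]
opening: 0.45
grasp_force: 0.0
```

```bash
python3 st.py; python3 - <<'E'
from h import *
snap('wrist','w5.png'); snap('scene','s5.png',(250,175,370,250),6)
a=cv2.imread('pics/w5.png'); b=cv2.imread('pics/s5.png')
cv2.imwrite('pics/both.png',cv2.resize(cv2.vconcat([cv2.resize(a[100:400],(720,338)),b]),(540,591)))
E
```

```text
t 16.9333 world [402.8   6.1 228.2] vise [-134.8  -29.8  228.2] rot [-3.142e+00  3.000e-03 -3.046e+00] Fvise [ 1.4  0.  -0. ] open 0.4503973336419993 grip 0.0
```

View pics/both.png

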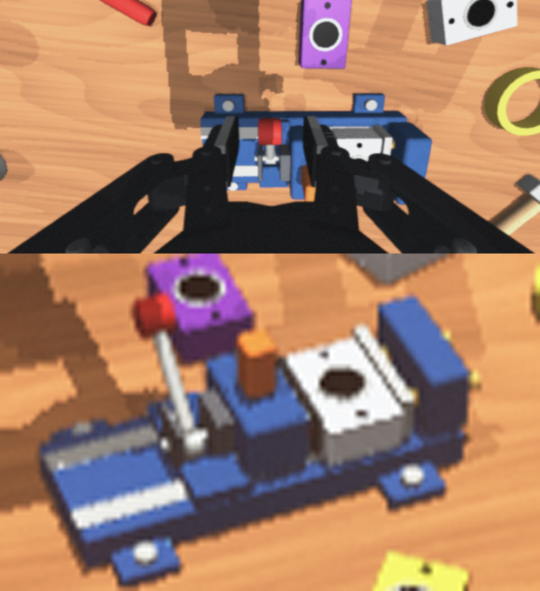

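The picture shows the lever leaning back at the locked side, knob at about (155, 315). The block is square against the stop plate, and the gripper is clear. Handing in.

```bash
python3 -c "
from rig import r
print(r.sign_off())"
```

```text
the job is handed in; nothing more can be done
None
```

I flipped the lever, slid the jaw up until the block was square against the stop, locked the lever again, backed the gripper clear and handed the job in at about 17 s. I put the pad at roughly 5 mm in, judging from the push force; the hand-in did not report a verdict.

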